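# Hold the block clamp open at the top of its cam

### The job

Open the block clamp on the bench so that a colleague can lift out the finished wax block: press its spring pedal down to the stop so that the catch lets go of the cam lever, let the pedal come up again, then take the lever by its upright handle and swing it round to the top of its cam, where it points straight away from the jaws along the line on the base and the sliding jaw stands widest open (not on past it, where the jaw closes again). The lever springs back when let go, so finish while still holding its handle there; leave the block sitting in the clamp and do not disturb the other things on the bench.

Things in the scene. Friction and masses are not known exactly. Their poses are not given: they have to be found in the camera images.
- clamp: the block clamp, fixed to the bench: a grey base plate 90 x 212 mm, its top 18 mm above the bench, with aluminium jaws (84 mm wide, tops 44 mm above the bench) at its +y end, a cam with a flat steel lever towards its -y end, and a spring pedal sticking out to +x on a side ear. Origin: centre of the base plate's underside, on the bench; z up; the jaws open along its y axis. It stands at another place and heading (up to 0.35 rad) each time
- cam_pivot (a point): point on the upright axis about which the cam lever turns, at [0, -45, 46] mm in the clamp's frame; its axes are those of the clamp
- cam_lever (a joint): cam lever angle, rad, counter-clockwise from above. 0: held by the catch, the lever pointing to clamp direction (-0.81, 0.59). Freed, it springs to 0.3 to 0.5. Full lift at 2.20: it points to the clamp's -y, away from the jaws, over a black line on the base; beyond, the jaw closes again, to a stop at 3.0. Let go, it springs back to 0.4 to 1.0. Swinging it takes about 3 N at the handle
- lever_grip: upright black handle on the end of the cam lever, round, 17 to 20 mm in diameter and 42 mm high, revolving freely on its pin; origin at its centre, 68.5 mm above the bench, 80 mm from the lever's axis. The lever's steel arm ends 23 mm below its centre
- moving_jaw (a joint): how far the sliding jaw has moved away from the fixed jaw, in m: 0 closed on the block, about 0.0091 at the cam's full lift. Driven by the cam only
- release_pedal (a joint): angle of the spring pedal in rad: 0 up, 0.28 at its stop. The catch lets go of the lever from about 0.17 on. It springs up when released; 6 N on the pad hold it at the stop
- pedal_pad (a point): middle of the pedal's ribbed black rubber pad (40 x 32 mm), on its upper face, about 50 mm above the bench when up, at [88, -45, 50] mm in the clamp's frame; it goes down 9 mm to the stop, hinged on an axis along the clamp's y, 33 mm nearer to the cam
- block_center (a point): centre of the white cassette (40 x 28 x 11 mm) with its wax block, loose on its seat between the jaws, its underside 37 mm above the bench; point at half height
- waiting_cassette_a: cassette with a wax block, 40 x 28 x 11 mm, lying behind the clamp, to be left alone; origin under its centre
- waiting_cassette_b: another cassette with a wax block, 40 x 28 x 11 mm, next to the first, to be left alone; origin under its centre
- forceps: curved steel forceps, 126 mm long, lying near the jaw end of the clamp, to be left alone; origin under the centre
- scraper: wax scraper with an orange handle, 160 mm long and 14 mm high, lying beyond the cam end of the clamp, to be left alone; origin under the centre
- moulds: stack of three steel base moulds, 30 x 39 x 22 mm, at the back of the bench, to be left alone; origin under its centre
- moulds_low: stack of two steel base moulds, 28 x 38 x 14 mm, at the back of the bench, to be left alone; origin under its centre

How it is judged:
On the way, in this order (a step that is already met when the one before it is completed fails the run):
1. the pedal is pressed down to its stop (value of joint release_pedal above 0.25 rad), for 0.1 s.
2. the pedal is up again and the lever has sprung free of the catch (value of joint release_pedal below 0.06 rad and value of joint cam_lever above 0.2 rad), for 0.1 s.
3. the lever, moved by its handle, is more than half-way round (value of joint cam_lever above 1.2 rad and contact force between the fingers and lever_grip above 0.5 N), for 0.1 s.
At the end, for the whole second after the job is handed in: the fingers still hold the lever's handle (contact over 0.8 N), the lever rests within 0.15 rad of full lift (2.05 to 2.35 rad), the jaw is at least 8.6 mm open, the pedal is up, and the block lies on its seat within 12 mm of where it was (value of joint cam_lever between 2.05 and 2.35 rad and velocity of joint cam_lever between -0.2 and 0.2 rad/s and value of joint moving_jaw above 0.0086 m and contact force between the fingers and lever_grip above 0.8 N and value of joint release_pedal below 0.06 rad and z of block_center in the frame of clamp between 0.039 and 0.047 m and distance of block_center from where it was at the start of the episode below 0.012 m); the arm keeps its last pose, push and grip.
It fails at once if a waiting cassette, the forceps, the scraper or a stack of moulds is pushed away by more than 25 mm (distance of any of waiting_cassette_a, waiting_cassette_b, forceps, scraper, moulds, moulds_low from where it was at the start of the episode above 0.025 m).
It also fails if it takes over 51 s, if anything falls off the work surface, if the arm or the gripper's body presses on something with over 40 N, if the wrist force passes 120 N, or if a joint passes its speed limit or range.

### The arm

A 7-joint arm with a two-finger parallel gripper is mounted at the origin on a cart in front of the work surface, level with it; the furniture and walls round the work are solid. World frame = base frame: x ahead of the robot, y to its left, z up, the work surface at z = 0. Lengths are in m, angles in rad, forces in N, time in s.
With the tool pointing down it reaches from about 0.4 to 0.875 m from the base axis. Payload 6.5 kg.
Tool frame: the origin (TCP) lies midway between the tips of the shut fingers; the grasp point (between the pads) lies 19 mm behind it; z points along the fingers, y is the line along which they close (so a half turn about z gives the same grasp; the last joint's range is limited). The gripper opens to 85 mm and grips with 20 to 120 N. Pads are 22 mm wide; open, the fingers measure 114 mm over their backs; the gripper's body (76 mm by 85 mm) begins 54 mm behind the grasp point. The pads swing forward as they close: fully open they stand 13 mm farther back than shut.
Start: joints at [-1.37, 0.536, -0.004, 1.538, 0.003, 1.067, -0.071], TCP at [0.171, 0.627, 0.231] pointing down, gripper open.
Joint ranges: [-2.7, 2.7], [-0.37, 2.16], [-1.27, 1.26], [0.24, 2.4], [-1.31, 4.45], [0.19, 1.91], [-2.76, 2.76]. Speed limits (rad/s): [2.39, 2.39, 3.14, 3.14, 3.14, 3.14, 3.14].

### API

Orientations are given as [roll, pitch, yaw] about the fixed x, y, z axes, in that order (R = Rz(yaw) Ry(pitch) Rx(roll)).
In Python, from plant import r gives the robot as it stands. Calls block until the motion is done:
- r.move_pose(position, orientation): joint-space move of the TCP to a pose.
- r.servo_line(position, attitude=None, speed=0.15): straight line of the TCP; attitude=None keeps the orientation; speed is the mean speed in m/s.
- r.move_j(angles): joint-space move.
- r.move_gripper(opening, newtons=None): finger opening in m; newtons is the grip in N (None keeps the last); returns when the fingers have stopped.
- r.pause(seconds).
- r.inverse_kinematics(position, orientation): joint angles nearest the present ones, or None.
- r.read_camera(name): name is "scene" or "side" or "wrist"; returns a dict with "color" (480x640x3 uint8, blue, green, red), "range_z" (480x640 float32, m along the optical axis (not along the pixel's ray), 0 where there is no reading), "camera_matrix" (3x3 intrinsics, pixels), "R" (3x3) and "t" (3): a world point X has camera coordinates R X + t; the wrist camera has in their place "mount" (4x4, takes a point from camera to tool coordinates, whose origin is the TCP and whose axes are the flange's). Camera axes: x right, y down, z forward; pixel columns grow to the right and rows downward; lengths in m; the calibration is good to about 2 mm. A picture is of the moment at which its call begins: read the wrist's pose just before it.
A pose or a line that the arm cannot do raises r.PlanningError and nothing moves.
- r.close_job(): hands the job in; it is judged then, once.
Readings, each from a call of its own:
- r.read_t(): time.
- r.read_joint_positions(): joint angles.
- r.read_joint_vel(): joint speeds.
- r.read_joint_torque(): joint torques, N m.
- r.read_position(): TCP position.
- r.read_eef_rot(): TCP orientation.
- r.read_ft_force(): force on the tool from outside, world axes, zero at the start.
- r.read_moment(): the same for the moment, N m.
- r.read_finger_gap(): finger opening in m.
- r.read_grasp_force(): force on a finger pad.
Only numpy, scipy, OpenCV 4.12 (cv2) and the standard library are available. Lean on these libraries where they do the work, as an engineer would, in place of code of your own. Each camera call takes 0.05 s, during which the arm holds its last target. There are 200 camera calls.

## Working session

There is one attempt and no reset: what is moved stays moved. The work goes in short steps, each a Python script; the robot and the scene stay as the last script left them, time stands still between calls to the robot, and variables do not carry over. Pictures are saved under pics/ and viewed, at most 10 in all, crops included, and the job is handed in when it is done.

```bash
ls; mkdir -p pics; cat > look.py <<'E'
from plant import r
import numpy as np, cv2, sys, pickle
def snap(n,tag):
    p=np.array(r.read_position()); o=np.array(r.read_eef_rot())
    d=r.read_camera(n); d['p']=p; d['o']=o
    cv2.imwrite(f'pics/{n}{tag}.png',d['color']); pickle.dump(d,open(f'{n}{tag}.pkl','wb')); return d
E
python3 - <<'E'
from look import *
for n in ('scene','side'):
    d=snap(n,'0'); C=-d['R'].T@d['t']; print(n,C,d['R'][2],d['camera_matrix'][0,0],(d['range_z']>0).mean())
d=snap('wrist','0'); print(d['p'],d['o'],d['mount'],r.read_t())
E
```

```text
pics
scene [0.36895142 0.46151453 0.67312489] [ 0.31553035 -0.63047088 -0.70918761] 459.27680621144464 0.9960091145833333
side [0.66736024 0.64042957 0.53663608] [-0.05240397 -0.83300493 -0.55077819] 451.7494717804464 0.9950846354166667
[0.17122723 0.62646427 0.23052448] [-3.14006576e+00  9.73801979e-05  2.87486560e+00] [[-1.36573782e-04 -9.45495883e-01 -3.25634024e-01  8.26878501e-02]
 [ 9.99999990e-01 -1.43228679e-04 -3.53665154e-06 -5.82727735e-05]
 [-4.32962416e-05 -3.25634021e-01  9.45495892e-01 -1.42108064e-01]
 [ 0.00000000e+00  0.00000000e+00  0.00000000e+00  1.00000000e+00]] 0.15
```

View pics/scene0.png

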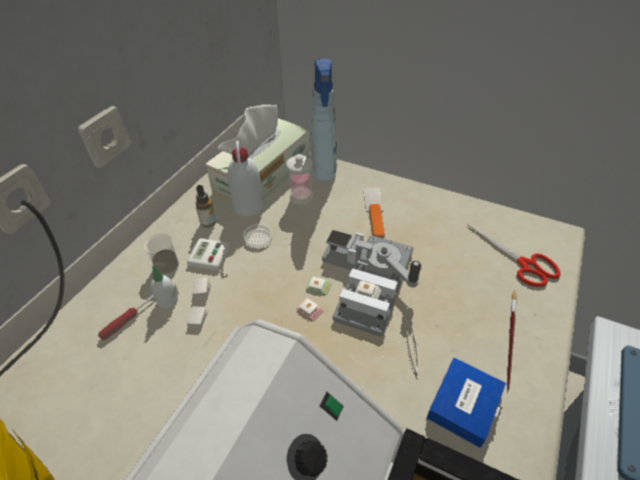

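View pics/side0.png

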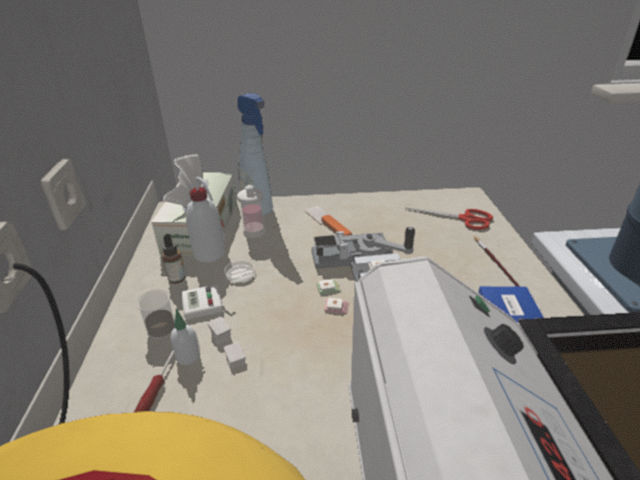

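```bash
cat >> look.py <<'E'
def pts(d):
    K=d['camera_matrix']; z=d['range_z'].astype(float); v,u=np.mgrid[:480,:640]
    P=np.stack([(u-K[0,2])/K[0,0]*z,(v-K[1,2])/K[1,1]*z,z],-1)
    if 'R' in d: W=(P-d['t'])@d['R']
    else:
        from scipy.spatial.transform import Rotation as Ro
        T=d['mount']; W=(P@T[:3,:3].T+T[:3,3])@Ro.from_euler('xyz',d['o']).as_matrix().T+d['p']
    W[z==0]=np.nan; return W
E
python3 - <<'E'
from look import *
s=pickle.load(open('scene0.pkl','rb')); W=pts(s)
for n,(u,v) in dict(handle=(415,266),pad=(340,238),cam=(385,254),block=(368,288),table=(280,340),capA=(318,284),capB=(310,308),scr=(377,220),forc=(412,350),box=(280,360),boxtop=(300,440),bluebox=(467,395),oven=(420,450),stove=(610,400),edge=(575,300),mould=(200,285),mould2=(196,317)).items():
    print(n,(u,v),W[v,u].round(4))
w=pickle.load(open('side0.pkl','rb')); V=pts(w)
for n,(u,v) in dict(handle=(409,232),pad=(326,240),machine=(400,270),machcorner=(362,285),corn2=(430,262)).items(): print('side',n,V[v,u].round(4))
def crop(d,u0,v0,u1,v1,k): return cv2.resize(d['color'][v0:v1,u0:u1],None,fx=k,fy=k,interpolation=cv2.INTER_CUBIC)
cv2.imwrite('pics/c0.png',crop(s,300,200,440,350,4))
E
```

```text
handle (415, 266) [ 0.4545 -0.0527  0.0892]
pad (340, 238) [ 0.6099 -0.0945  0.0486]
cam (385, 254) [ 0.5191 -0.0939  0.0472]
block (368, 288) [ 0.5178 -0.0078  0.047 ]
table (280, 340) [0.5359 0.237  0.2273]
capA (318, 284) [ 0.6122 -0.0038  0.0113]
capB (310, 308) [0.6013 0.0496 0.0108]
scr (377, 220) [ 0.5757 -0.2065  0.013 ]
forc (412, 350) [ 0.4159  0.0442 -0.0014]
box (280, 360) [0.5234 0.2588 0.2282]
boxtop (300, 440) [0.4725 0.3123 0.1933]
bluebox (467, 395) [0.3187 0.1003 0.0312]
oven (420, 450) [0.3585 0.2387 0.1184]
stove (610, 400) [ 0.1207 -0.0029 -0.0007]
edge (575, 300) [ 0.1845 -0.1785 -0.0014]
mould (200, 285) [0.7999 0.0965 0.0207]
mould2 (196, 317) [0.7684 0.1525 0.0138]
side handle [ 0.4588 -0.051   0.0874]
side pad [ 0.6091 -0.0958  0.0495]
side machine [0.5522 0.2408 0.2265]
side machcorner [0.5928 0.2303 0.1993]
side corn2 [0.5139 0.2271 0.2252]
```

View pics/c0.png

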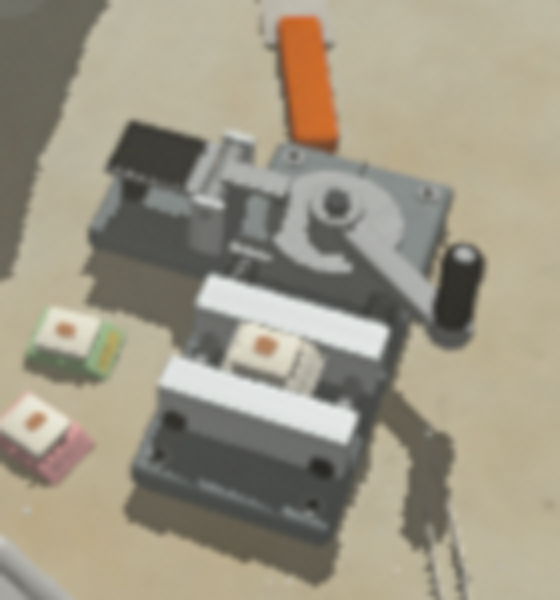

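```bash
cat >> look.py <<'E'
from scipy.optimize import least_squares
def pad_handle(d,h0=(.455,-.052),p0=(.609,-.095)):
    W=pts(d); dark=d['color'].max(-1)<75; z=W[...,2]
    m=dark&(z>.055)&(z<.1)&(np.hypot(W[...,0]-h0[0],W[...,1]-h0[1])<.03); Q=W[m]
    f=least_squares(lambda c:np.hypot(Q[:,0]-c[0],Q[:,1]-c[1])-.00925,[Q[:,0].mean(),Q[:,1].mean()],loss='soft_l1',f_scale=.001)
    m2=dark&(z>.044)&(z<.058)&(np.hypot(W[...,0]-p0[0],W[...,1]-p0[1])<.035); P=W[m2]
    rc=cv2.minAreaRect((P[:,:2]*1000).astype(np.float32))
    print('handle',len(Q),f.x.round(4),'ztop',np.percentile(Q[:,2],[2,98]).round(4),'pad',len(P),rc,np.median(P[:,2]).round(4),P.mean(0).round(4))
E
python3 - <<'E'
from look import *
for n in ('scene0','side0'):
    d=pickle.load(open(n+'.pkl','rb')); pad_handle(d); W=pts(d)
    ij=np.floor(W[...,:2]/.1)
    ok=np.isfinite(W[...,2])&(W[...,2]>.04)&(abs(W[...,0])<1.1)&(abs(W[...,1])<1.1)
    H={}
    for (i,j),z in zip(ij[ok].astype(int),W[...,2][ok]): H[i,j]=max(H.get((i,j),0),z)
    for j in range(10,-6,-1): print('%5.1f'%(j*.1),' '.join('%4d'%int(1000*H[i,j]) if (i,j) in H else '   .' for i in range(-2,11)))
E
```

```text
handle 136 [ 0.455  -0.0592] ztop [0.0559 0.0902] pad 205 ((611.1023559570312, -91.81437683105469), (35.213356018066406, 32.06010437011719), 6.8020501136779785) 0.0506 [ 0.611  -0.0915  0.0505]
  1.0    .    .    .    .    .    .    .    .    .    .    .    .    .
  0.9    .    .    .    .    .    .    .    .    .    .    .    .    .
  0.8    .    .    .    .    .    .    .    .    .    .    .    .    .
  0.7    .    .    .    .    .    .    .    .    .    .    .    .    .
  0.6    .    .    .    .    .    .    .    .    .    .    .    .    .
  0.5    .    .    .    .    .    .    .    .    .    .    .    .    .
  0.4    .    .    .    .    .    .    .  227  247  243    .    .    .
  0.3    .    .    .    .    .    .  215  232  206    .    .    .   96
  0.2    .    .    .    .  121  131  216  231  206    .    .  270  272
  0.1    .    .    .    .    .    .    .    .    .    .   98  271  444
  0.0    .    .    .    .    .    .   46   50    .    .   66  272  472
 -0.1    .    .    .    .    .    .   92   54   53    .  172  270  446
 -0.2    .    .    .    .    .    .    .   54   53   9
[... 853 characters left out ...]
.    .    .    .    .  129  215  233  273  290  284    .    .
  0.3    .    .    .    .   85  130  214  232  207    .    .    .   96
  0.2    .    .    .    .  120  129  215  232  207    .    .  234  224
  0.1    .    .    .    .    .    .    .    .    .    .   99  270  352
  0.0    .    .  134    .    .    .    .   46    .    .   67  271  479
 -0.1    .    .  172    .    .    .   92   54   53    .  172  271  483
 -0.2    .    .    .    .    .    .    .   53   52  100  184  131  474
 -0.3    .    .    .    .    .    .    .    .    .  278  151  157  464
 -0.4    .    .    .    .    .    .    .    .    .  277  151  149  455
 -0.5  200    .    .    .    .    .    .    .    .    .    .    .  445
```

View pics/wrist0.png

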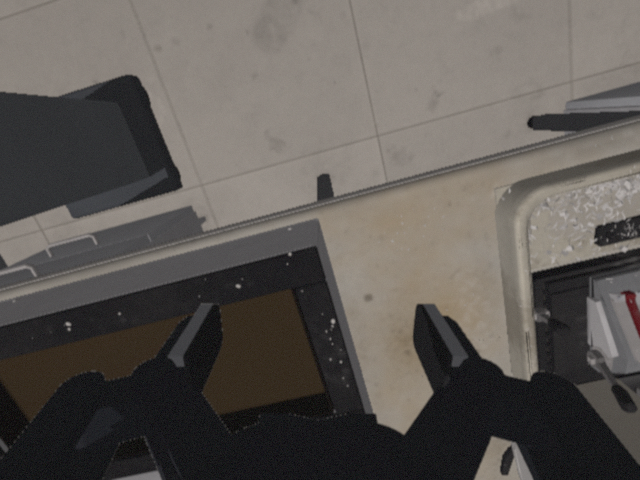

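```bash
python3 - <<'E'
from look import *
p=r.read_position()
r.servo_line([p[0],p[1],.42],speed=.3); print(r.read_t())
Y=1.45
r.move_pose([.55,-.09,.36],[np.pi,0,Y]); print(r.read_t(), r.read_joint_positions())
r.move_gripper(0.0,60)
r.servo_line([.55,-.09,.26],speed=.3)
r.pause(.3)
d=snap('wrist','1'); pad_handle(d); print(r.read_t(),r.read_ft_force())
E
```

```text
0.925
3.7833 [-0.6419078   0.3681794   0.96319029  1.66326877 -0.31414134  1.27603452
  0.26370289]
handle 370 [ 0.4559 -0.0594] ztop [0.0562 0.0898] pad 1160 ((604.885009765625, -93.45793914794922), (57.316322326660156, 36.77181625366211), 9.96586799621582) 0.0498 [ 0.6122 -0.0921  0.0497]
5.3833 [-0.4642421   0.87365847 -0.49707903]
```

View pics/wrist1.png

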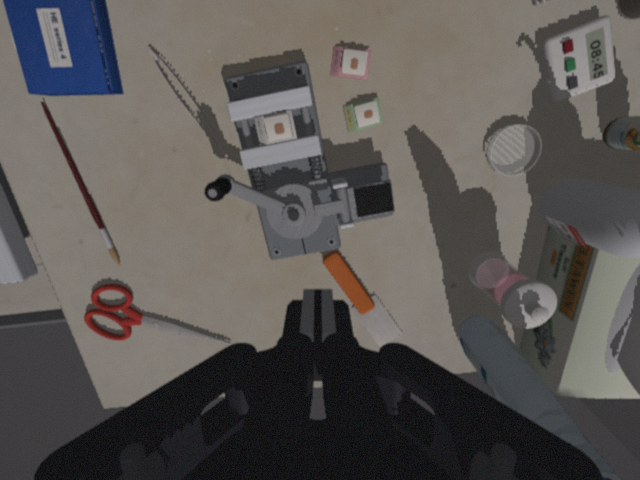

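```bash
python3 - <<'E'
from look import *
r.servo_line([.616,-.0915,.12],speed=.3)
r.servo_line([.616,-.0915,.056],speed=.15); print(r.read_position(),r.read_ft_force())
for z in (.048,.044,.040,.037,.034,.031):
    r.servo_line([.616,-.0915,z],speed=.05); f=r.read_ft_force(); print(z,r.read_position().round(4) if hasattr(r.read_position(),'round') else r.read_position(),np.round(f,2))
    if f[2]>18: break
r.pause(.3); print(np.round(r.read_ft_force(),2))
r.servo_line([.616,-.0915,.12],speed=.15)
r.servo_line([.55,-.09,.26],speed=.3)
r.pause(.2); d=snap('wrist','2'); W=pts(d)
m=(d['color'].max(-1)<75)&(W[...,2]>.055)&(W[...,2]<.1)&(np.hypot(W[...,0]-.5236,W[...,1]+.1004)<.11)&(W[...,0]<.5)
c=W[m][:,:2].mean(0); print(c); pad_handle(d,h0=c)
v=c-np.array([.5236,-.1004]); print(np.hypot(*v),np.arctan2(v[1],v[0])%6.28,r.read_t())
E
```

```text
[ 0.61661722 -0.09188004  0.05726627] [ 0.8710909  -0.2952192   0.72580889]
0.048 [ 0.6169 -0.0917  0.0487] [ 1.58 -0.7   1.91]
0.044 [ 0.6171 -0.0916  0.0446] [4.12 0.01 4.12]
0.04 [ 0.617  -0.0917  0.0409] [1.94 0.13 6.59]
0.037 [ 0.6172 -0.0918  0.04  ] [-3.67  1.78 25.76]
[-3.52  2.6  26.  ]
[ 0.44986294 -0.08448949]
handle 379 [ 0.4456 -0.0879] ztop [0.0558 0.0896] pad 1179 ((604.9180297851562, -93.4744873046875), (57.709510803222656, 37.42814254760742), 10.50686264038086) 0.0498 [ 0.6122 -0.092   0.0497]
0.07543407038529043 2.929077171596673 9.6
```

```bash
python3 - <<'E'
from look import *
O=[np.pi,0,.9]; C=np.array([.5236,-.1002]); z=.057
h=np.array([.4456,-.0879]); 
for a in np.linspace(2.983,4.807,6):
    q=r.inverse_kinematics(list(C+.08*np.array([np.cos(a),np.sin(a)]))+[z],O); print(a, None if q is None else np.round(q,2))
r.move_gripper(.055)
r.move_pose([*h,.15],O); r.servo_line([*h,z],speed=.15); print(r.read_position(),np.round(r.read_ft_force(),2))
r.move_gripper(0,60); print(r.read_finger_gap(),r.read_grasp_force(),np.round(r.read_ft_force(),2),r.read_t())
E
```

```text
2.983 [-0.47  0.63  0.72  2.19 -0.77  0.59  0.15]
3.3478000000000003 [-0.4   0.64  0.72  2.17 -0.77  0.6   0.21]
3.7126 [-0.35  0.67  0.73  2.12 -0.77  0.63  0.25]
4.077400000000001 [-0.32  0.71  0.74  2.06 -0.78  0.67  0.27]
4.442200000000001 [-0.3   0.75  0.75  1.99 -0.78  0.72  0.27]
4.807 [-0.3   0.79  0.77  1.92 -0.79  0.77  0.25]
[ 0.44668206 -0.08826208  0.05768153] [ 1.05 -0.15  0.29]
0.01686474031919585 58.26311828306643 [-0.8   0.5   7.63] 12.025
```

```bash
python3 - <<'E'
from look import *
C=np.array([.5236,-.1002]); z=.057
p=np.array(r.read_position())[:2]-C; R0=np.hypot(*p); a0=np.arctan2(p[1],p[0])%6.2832; print(R0,a0)
A=np.linspace(a0,4.807,15)[1:]
for i,a in enumerate(A):
    rad=R0+(.08-R0)*(i+1)/len(A)
    r.servo_line([*(C+rad*np.array([np.cos(a),np.sin(a)])),z],speed=.06)
    f=np.array(r.read_ft_force()); q=np.array(r.read_position())[:2]-C
    print(round(a,2),round(np.arctan2(q[1],q[0])%6.2832,3),np.hypot(*q).round(4),f.round(1),round(r.read_finger_gap(),4),round(r.read_t(),1))
    if np.linalg.norm(f)>35: print('stop');break
r.pause(.3); snap('scene','3'); d=snap('wrist','3'); W=pts(d); pickle.dump(W,open('W3.pkl','wb'))
s=pickle.load(open('scene3.pkl','rb')); cv2.imwrite('pics/c3.png',cv2.resize(s['color'][190:350,300:440],None,fx=3.5,fy=3.5,interpolation=cv2.INTER_CUBIC))
print(r.read_position(),r.read_grasp_force())
E
```

```text
0.07873838280193732 2.9846763811300456
3.11 3.12 0.0784 [-1.1 -0.5  8.1] 0.017 12.3
3.25 3.247 0.0782 [-1.  -0.3  7.8] 0.017 12.7
3.38 3.377 0.0779 [ 0.2  0.3 10. ] 0.0169 13.0
3.51 3.506 0.0777 [ 1.3 -0.   8.9] 0.0171 13.3
3.64 3.636 0.0776 [1.5 1.7 8.3] 0.0168 13.6
3.77 3.766 0.0774 [3.2 2.8 8.3] 0.0166 14.0
3.9 3.896 0.0774 [2.4 2.5 9.5] 0.017 14.3
4.03 4.027 0.0773 [1.7 3.6 9. ] 0.0169 14.6
4.16 4.158 0.0774 [1.4 3.1 9. ] 0.0168 14.9
4.29 4.289 0.0774 [0.5 4.3 9.6] 0.0167 15.3
4.42 4.421 0.0776 [ 0.7  3.5 10. ] 0.0166 15.6
4.55 4.552 0.0777 [0.1 5.  9.8] 0.017 15.9
4.68 4.683 0.0779 [-0.5  3.7 10.3] 0.0162 16.2
4.81 4.814 0.0781 [-1.4  3.6 10.8] 0.0168 16.6
[ 0.53133237 -0.17786869  0.05729868] 59.547384851030074
```

View pics/c3.png

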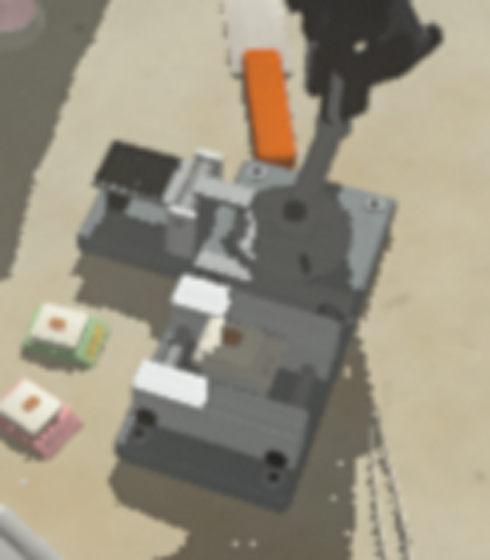

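View pics/wrist3.png

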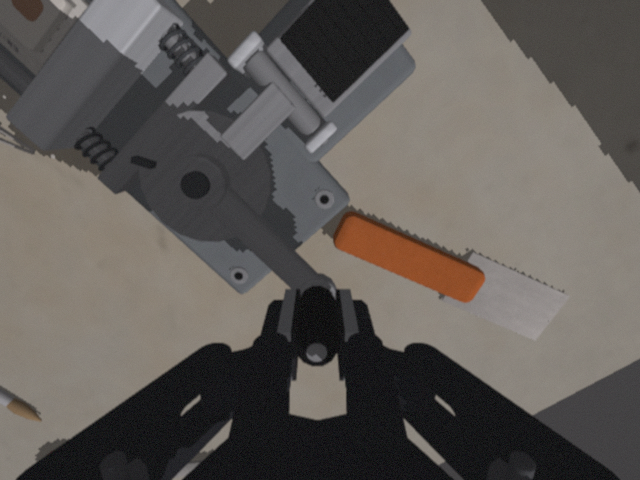

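```bash
python3 - <<'E'
from look import *
d=pickle.load(open('wrist3.pkl','rb')); W=pts(d)
g=lambda u,v:np.nanmedian(W[v-2:v+3,u-2:u+3].reshape(-1,3),0)
pv,s1,s2,h,a1=g(195,184),g(324,199),g(238,275),g(316,352),g(318,287); print(pv,s1,s2,h,a1)
x=s1-s2; psi=np.arctan2(x[1],x[0]); print('heading',psi)
for q in (h,a1): 
    v=q-pv; print('lever joint', (np.arctan2(v[1],v[0])-psi+np.pi/2+2.2), np.hypot(v[0],v[1]))
m=(s1+s2)/2-pv; print('mid screws dir',np.arctan2(m[1],m[0])-psi+np.pi/2+2.2)
E
```

```text
[ 0.52595006 -0.09961112  0.0513139 ] [ 0.56249049 -0.14614089  0.01935616] [ 0.49494375 -0.15060918  0.01891697] [ 0.53124952 -0.17903707  0.08960582] [ 0.53673602 -0.17312143  0.05063784]
heading 0.06605481227434619
lever joint 2.2005684716371454 0.07960255078319609
lever joint 2.2796328021682646 0.07429739759636211
mid screws dir 2.190628416238807
```

```bash
python3 - <<'E'
from plant import r
print(r.read_grasp_force(),r.read_t()); print(r.close_job())
E
```

```text
59.547384851030074 16.9667
the job is handed in; nothing more can be done
None
```

I handed the job in at about 17 s. I pressed the pedal to its stop and let it up, then swung the lever to about 2.20 rad (measured from the wrist camera). The gripper still holds the handle at about 60 N, the block was still in the clamp in the last picture, and no verdict came back.

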